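# Index the bearing to the locking bolt and lock the table

## Task

The ball bearing on the four-nest indexing table is the next to be greased. Push the table round (its upright pegs are there for that) until the nest with the bearing stands at the locking bolt, then push the bolt fully home into the rim notch there, so that the table is locked. The bearing must stay lying in its nest, and the grease barrel, the tape roll and the jar beside the table must be left where they are.

Things in the scene. Friction and masses are not known exactly. Their poses are not given: they have to be found in the camera images.
- index_base: Cast base of the indexing table, fixed on the bench; foot radius 132 mm over its lugs. Origin on the turning axis at bench level. Its -x axis points from the turning axis out to the locking bolt (to the robot's right and somewhat towards it); the bolt slides along this axis. The bolt's tongue and guide reach 199 mm out from the turning axis, are 62 mm wide and 59 mm high (the knob stands higher).
- dial: The round turntable plate: 230 mm in diameter, its top 52 mm above the bench. Origin on the turning axis at bench level. The bearing's nest lies in the direction of its -x axis, so it stands at the bolt when the yaws of the plate and the base agree. Turns about z without stops, freely both ways (0.08 N m of friction: it stops within a few degrees once no longer pushed). Four equal nests, four upright pegs between.
- bearing_nest (a point): Centre of the nest that holds the bearing, on the plate's top, 64 mm from the turning axis; turns with the plate. The four nests lie 90 degrees apart, each with three dowels 9 mm high round it, and outside each nest the rim has a tapered notch (29 mm wide at the rim, 14 mm deep).
- station (a point): Fixed point on the base where the centre of the bearing's nest must come: 64 mm from the turning axis towards the bolt, at the height of the plate's top.
- bearing_center (a point): Centre of the ball bearing (72 mm in diameter, 17 mm high, steel, loose), which lies flat in one nest; its top is 69 mm above the bench.
- peg_0 (a point): Middle of a black upright push peg on the plate (20 mm in diameter, from 52 to 114 mm above the bench, this point at 83 mm), 92 mm from the turning axis, 45 degrees counter-clockwise (from above) of the bearing's nest. The pegs are fixed to the plate: pushing one sideways turns the table.
- peg_1 (a point): The same on the next peg, 135 degrees counter-clockwise of the bearing's nest.
- peg_2 (a point): The same on the next peg, 225 degrees counter-clockwise of the bearing's nest.
- peg_3 (a point): The same on the last peg, 315 degrees counter-clockwise of the bearing's nest.
- bolt (a joint): Travel (m) of the flat locking bolt along the base's +x axis towards the turning axis: 0 drawn back, 0.018 fully home in a notch. Its tapered nose (13 mm wide at the tip) stops on the rim at about 0.0055 unless a notch is within about 4 degrees; going in, it centres the table. About 2.5 N of friction (up to 10 N while centring); stays where it is left.
- bolt_knob (a point): Middle of the black upright knob on the bolt (23 mm in diameter, from 62 to 108 mm above the bench, this point at 85 mm); 156 mm from the turning axis when the bolt is drawn back, 138 mm when home. Push it towards the turning axis from the outside.
- grease_barrel: Red and black grease gun barrel, 200 mm long and 50 mm thick, lying loose on the bench at the left of the table; origin at the middle of its underside.
- tape_roll: Roll of black tape, 102 mm in diameter and 24 mm high, lying loose on the bench at the right; origin at the middle of its underside.
- jar: Screw-lid jar with a blue lid, 66 mm in diameter and 93 mm high, standing loose on the bench at the right; origin at the middle of its underside.
There are look-alikes about, which are no part of the job. There is more than one size of the part that bears bearing_center; the job needs the middle-sized.

How it is judged:
At the end, for the whole second after the job is handed in: The bolt is pushed home (travel over 15.5 of 18 mm), the bearing's own nest stands at the bolt (within 6 mm of the station), the bearing lies in that nest (its centre within 14 mm of the nest's surface point, 8.5 mm of which is its half height) and the table is at rest (value of joint bolt above 0.0155 m and horizontal distance between bearing_nest and station below 0.006 m and distance between bearing_center and bearing_nest below 0.014 m and angular speed of dial below 0.05 rad/s); the robot touches nothing.
It fails at once if the bearing is knocked out of its nest or tipped (distance between bearing_center and bearing_nest above 0.02 m or angle between bearing_center's own z axis and vertical above 0.35 rad).
It fails at once if the grease barrel, the tape roll or the jar is shifted by more than 3 cm (distance of any of grease_barrel, tape_roll, jar from where it was at the start of the episode above 0.03 m).
It also fails if it takes over 58 s, if anything falls off the work surface, if the arm or the gripper's body presses on something with over 40 N, if the wrist force passes 120 N, or if a joint passes its speed limit or range.

## Robot

A 7-joint arm with a two-finger parallel gripper is mounted at the origin on a cart in front of the work surface, level with it; the furniture and walls round the work are solid. World frame = base frame: x ahead of the robot, y to its left, z up, the work surface at z = 0. Lengths are in m, angles in rad, forces in N, time in s.
With the tool pointing down it reaches from about 0.425 to 0.95 m from the base axis. Payload 4.7 kg.
Tool frame: the origin (TCP) lies on the centre line of the jaws, within the pads' length; the fingertips stand robot.nose_length ahead of it and the grasp point (between the pads) lies 8 mm behind it (robot.nose_length is the distance from the TCP to the fingertips, in m); z points along the fingers, y is the line along which they close (so a half turn about z gives the same grasp; the last joint's range is limited). The gripper opens to 85 mm and grips with 20 to 120 N. Pads are 22 mm wide; open, the fingers measure 114 mm over their backs; the gripper's body (76 mm by 85 mm) begins 54 mm behind the grasp point. The pads swing forward as they close: fully open they stand 13 mm farther back than shut.
Start: joints at [-1.206, 0.469, -0.049, 1.532, 0.024, 1.141, -0.082], TCP at [0.259, 0.623, 0.242] pointing down, gripper open.
Joint ranges: [-2.59, 2.59], [-0.33, 1.99], [-1.39, 1.29], [0.1, 2.45], [-1.04, 4.18], [0.21, 1.99], [-2.66, 2.66]. Speed limits (rad/s): [2.57, 2.57, 3.14, 3.14, 3.14, 3.14, 3.14].

## Interface

Orientations are given as [roll, pitch, yaw] about the fixed x, y, z axes, in that order (R = Rz(yaw) Ry(pitch) Rx(roll)).
In Python, from plant import robot gives the robot as it stands. Calls block until the motion is done:
- robot.goto(position, orientation): joint-space move of the TCP to a pose.
- robot.move_straight(position, vel=0.15, attitude=None, contact_N=None): straight line of the TCP; attitude=None keeps the orientation; vel is the mean speed in m/s. With contact_N (N) it stops when the force on the tool has changed by that much, and returns True; else False.
- robot.move_joints(angles): joint-space move.
- robot.grip(opening, strength=None): opening from 0.0 (shut) to 1.0 (fully open); strength is the grip in N (None keeps the last); returns when the fingers have stopped.
- robot.sleep(seconds).
- robot.inverse_kinematics(position, orientation): joint angles nearest the present ones, or None.
- robot.sense(): the state.
- robot.grab_frame(name): name is "scene" or "top" or "wrist"; returns a dict with "image" (400x640x3 uint8, red, green, blue), "range_z" (400x640 float32, m along the optical axis (not along the pixel's ray), 0 where there is no reading), "fx", "fy", "cx", "cy" (pixels), "dist_coeffs" ([k1, k2, p1, p2, k3] as OpenCV has them; the pictures are not rectified), "R" (3x3) and "t" (3): a world point X has camera coordinates R X + t. Camera axes: x right, y down, z forward; pixel columns grow to the right and rows downward; lengths in m; the calibration is good to about 2 mm. A picture is of the moment at which its call begins.
A pose or a line that the arm cannot do raises robot.IKError and nothing moves.
- robot.close_job(): hands the job in; it is judged then, once.
The state is a dict: "t": time; "joint_pos": joint angles; "joint_velocities": joint speeds; "effort": joint torques, N m; "tcp_pos": TCP position; "tcp_rot": TCP orientation; "wrist_force": force on the tool from outside, world axes, zero at the start; "torque": the same for the moment, N m; "opening": opening from 0.0 (shut) to 1.0 (fully open); "gripper_force": force on a finger pad.
Only numpy, scipy, OpenCV 4.12 (cv2) and the standard library are available. Lean on these libraries where they do the work, as an engineer would, in place of code of your own. Each camera call takes 0.05 s, during which the arm holds its last target. There are 200 camera calls.

## Working session

There is one attempt and no reset: what is moved stays moved. The work goes in short steps, each a Python script; the robot and the scene stay as the last script left them, time stands still between calls to the robot, and variables do not carry over. Pictures are saved under pics/ and viewed, at most 10 in all, crops included, and the job is handed in when it is done.

```bash
ls; mkdir -p pics; python3 - <<'E'
from plant import robot
import cv2,pickle
F={}
for n in("scene","top"):
    f=robot.grab_frame(n);F[n]=f
    cv2.imwrite(f"pics/{n}0.png",f["image"][:,:,::-1])
    print(n,f["fx"],f["cx"],f["dist_coeffs"],f["R"].tolist(),f["t"])
pickle.dump(F,open("f0.pkl","wb"))
print(robot.nose_length,robot.sense())
E
```

```text
pics
scene 442.5105640929154 324.5812113445906 [-0.01819314  0.          0.          0.          0.        ] [[0.6911646800866981, -0.722546568921846, 0.01475942884804697], [-0.49428352948129245, -0.4875175221191324, -0.7197294339613588], [0.5272335132407355, 0.49015622138874204, -0.6940977605134179]] [-0.33907958  0.315771    0.94794124]
top 500.36287825729903 329.9380089403894 [-0.08186642  0.          0.          0.          0.        ] [[0.005519349564395521, -0.9999835866094848, -0.0015373002362834489], [-0.9966551722083508, -0.005375617531193377, -0.08154489834748056], [0.0815352959811186, 0.0019822330309019207, -0.9966684836300796]] [0.01380554 0.48485023 1.48835406]
0.011 {'t': 0.1, 'joint_pos': array([-1.20592559,  0.46939503, -0.04862339,  1.53353271,  0.02410556,
        1.14099455, -0.08229037]), 'joint_velocities': array([-0.0019846 , -0.00085107, -0.0013761 , -0.00109217,  0.00012706,
        0.00085738,  0.00066735]), 'effort': array([ 9.87423991e-04, -5.11510170e+01, -4.68834629e-02, -2.38392842e+01,
        1.07701204e-02,  4.36328351e-03, -2.30770104e-05]), 'tcp_pos': array([0.25876482, 0.6229063 , 0.24136102]), 'tcp_rot': array([-3.13984955e+00,  5.09304521e-05,  2.74788738e+00]), 'wrist_force': array([ 0.03474226, -1.54452242, -0.23944356]), 'torque': array([-0.00558032,  0.00773618, -0.02435023]), 'gripper_force': 0.0, 'opening': 0.998738624197424}
```

View pics/scene0.png

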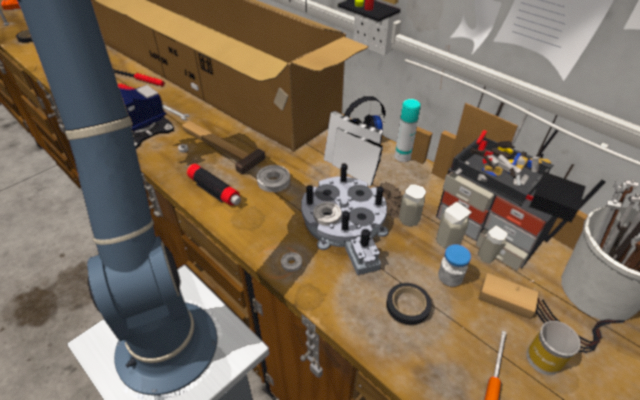

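View pics/top0.png

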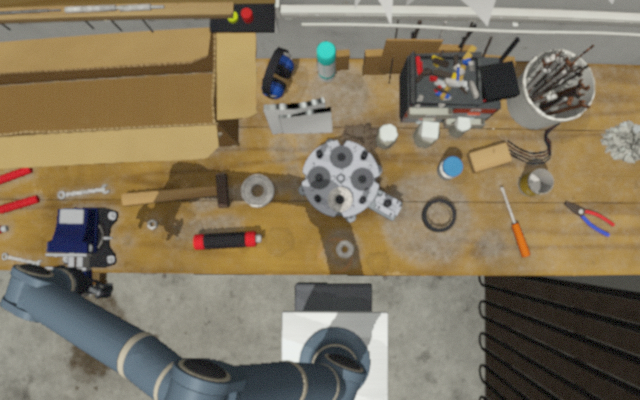

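The scene view shows the table at about (345,208) with its bearing at (328,213), and the bolt at (366,250). In the top view the table is at (341,178), the bolt knob at about (388,204), the barrel at (227,240), the tape at (438,213) and the jar at (451,167).

Candidates for the bearing (top pixels):
- A large bearing on the bench at (257,190).
- A small one on the bench at (345,248).
- The middle-sized one in the nest at about (339,203).

I choose the one in the nest and will check it in a crop.

```bash
cat > h.py <<'E'
import numpy as np,cv2,pickle
def ray(f,uv,z):
    K=np.array([[f["fx"],0,f["cx"]],[0,f["fy"],f["cy"]],[0,0,1]])
    p=cv2.undistortPoints(np.array(uv,float).reshape(-1,1,2),K,np.array(f["dist_coeffs"]))[:,0]
    d=np.c_[p,np.ones(len(p))]@f["R"]; o=-f["R"].T@f["t"]
    return o+d*((z-o[2])/d[:,2])[:,None]
def pix(f,X):
    K=np.array([[f["fx"],0,f["cx"]],[0,f["fy"],f["cy"]],[0,0,1]])
    return cv2.projectPoints(np.array(X,float).reshape(-1,1,3),cv2.Rodrigues(f["R"])[0],np.array(f["t"]),K,np.array(f["dist_coeffs"]))[0][:,0]
E
python3 - <<'E'
from h import *
F=pickle.load(open("f0.pkl","rb"))
a=F["top"]["image"][130:230,290:410,::-1]
b=F["scene"]["image"][155:275,290:400,::-1]
a=cv2.resize(a,None,fx=4.5,fy=4.5,interpolation=cv2.INTER_CUBIC);b=cv2.resize(b,None,fx=4.5,fy=4.5,interpolation=cv2.INTER_CUBIC)
cv2.imwrite("pics/ca.png",a);cv2.imwrite("pics/cb.png",b)
print(ray(F["top"],[[341,178]],.052),ray(F["top"],[[340,203]],.069),ray(F["top"],[[388,204]],.085))
E
```

```text
[[ 0.54707197 -0.01600567  0.052     ]] [[ 0.47155037 -0.01301877  0.069     ]] [[ 0.46818863 -0.15120213  0.085     ]]
```

View pics/ca.png

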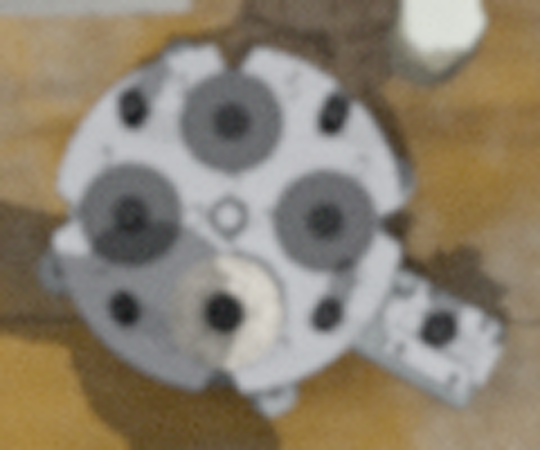

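View pics/cb.png

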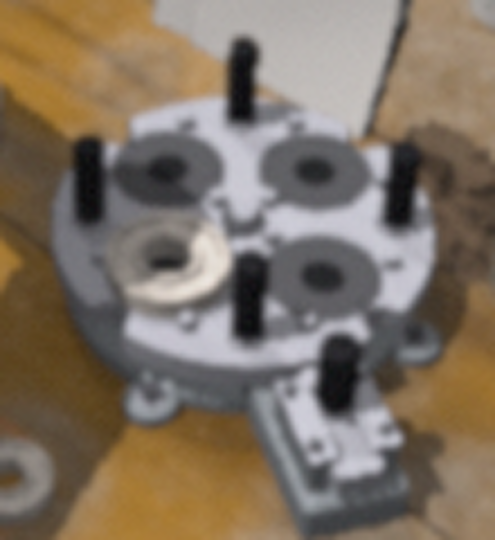

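The crops confirm it: a cream-coloured bearing lies in the near nest at crop (223,313), i.e. top pixel (339.5,199.5). The bench bearings are the large and small look-alikes. The axis is at crop (228,216) and the knob at (438,327). Next I'll measure precisely.

```bash
cat >> h.py <<'E'
def measure(f,axis=None):
    g=cv2.cvtColor(np.ascontiguousarray(f["image"]),cv2.COLOR_RGB2GRAY)[130:230,290:410]
    g=cv2.resize(g,None,fx=4,fy=4,interpolation=cv2.INTER_CUBIC)
    n,l,s,c=cv2.connectedComponentsWithStats((g<62).astype(np.uint8))
    return [(s[i,4],s[i,2],s[i,3],(c[i]+.5)/4-.5+[290,130]) for i in range(1,n) if 150<s[i,4]<3000]
E
python3 - <<'E'
from h import *
F=pickle.load(open("f0.pkl","rb"));f=F["top"]
print("cam",-f["R"].T@f["t"])
A=np.array([.547,-.016])
for a,w,h,c in measure(f):
    for z in(.052,.09):
        p=ray(f,[c],z)[0][:2];d=p-A
        print(a,w,h,c.round(1),z,p.round(4),np.hypot(*d).round(4),np.degrees(np.arctan2(d[1],d[0])).round(1))
E
```

```text
cam [0.3617989  0.01346142 1.52295387]
292 17 26 [319.4 153.8] 0.052 [0.6193 0.0486] 0.097 41.8
292 17 26 [319.4 153.8] 0.09 [0.6126 0.0477] 0.0915 44.1
295 19 27 [363.7 155.3] 0.052 [ 0.6154 -0.0834] 0.0961 -44.6
295 19 27 [363.7 155.3] 0.09 [ 0.6089 -0.0809] 0.0897 -46.4
358 24 22 [340.9 156.6] 0.052 [ 0.611  -0.0155] 0.064 0.4
358 24 22 [340.9 156.6] 0.09 [ 0.6046 -0.0148] 0.0576 1.2
578 27 32 [318.8 178.5] 0.052 [0.5453 0.0498] 0.0658 91.5
578 27 32 [318.8 178.5] 0.09 [0.5406 0.0488] 0.0651 95.6
348 22 23 [362.1 178.7] 0.052 [ 0.5453 -0.0785] 0.0625 -91.6
348 22 23 [362.1 178.7] 0.09 [ 0.5405 -0.0761] 0.0604 -96.1
419 22 26 [317.3 198.3] 0.052 [0.4864 0.0536] 0.0923 131.1
419 22 26 [317.3 198.3] 0.09 [0.4832 0.0526] 0.0937 133.0
623 27 30 [339.1 199.2] 0.052 [ 0.484  -0.0106] 0.0633 175.1
623 27 30 [339.1 199.2] 0.09 [ 0.4808 -0.01  ] 0.0665 174.8
276 24 22 [387.2 202.3] 0.052 [ 0.4756 -0.1526] 0.1541 -117.6
276 24 22 [387.2 202.3] 0.09 [ 0.4726 -0.1483] 0.1517 -119.3
```

```bash
cat >> h.py <<'E'
A=np.array([.5457,-.0141])
def pol(deg,r,z): t=np.radians(deg); return [A[0]+r*np.cos(t),A[1]+r*np.sin(t),z]
def down(deg): return [np.pi,0,np.radians((deg+180)%360-180)]
E
python3 - <<'E'
from h import *
from plant import robot
robot.grip(0.5,20)
for th in (133.2,165,196.5):
    for o in (0,180):
        q=robot.inverse_kinematics(pol(th,.092,.09),down(th+o)); print(th,o,None if q is None else np.round(q,2))
robot.goto(pol(133.2,.092,.2),down(133.2))
f=robot.grab_frame("wrist");cv2.imwrite("pics/w1.png",f["image"][:,:,::-1])
print(robot.sense()["tcp_pos"],robot.sense()["t"])
E
```

```text
133.2 0 [-0.44  0.38  0.3   2.13 -0.18  0.66  0.73]
133.2 180 [-1.01  0.62  1.11  2.16 -0.78  0.84 -1.8 ]
165 0 [-0.34  0.34  0.28  2.19 -0.15  0.63  1.35]
165 180 [-0.73  0.41  0.77  2.21 -0.46  0.68 -1.47]
196.5 0 [-0.25  0.34  0.29  2.19 -0.16  0.63  2.02]
196.5 180 [-0.62  0.42  0.77  2.21 -0.47  0.68 -0.8 ]
[0.48295204 0.05416377 0.20000957] 2.8417
```

View pics/w1.png

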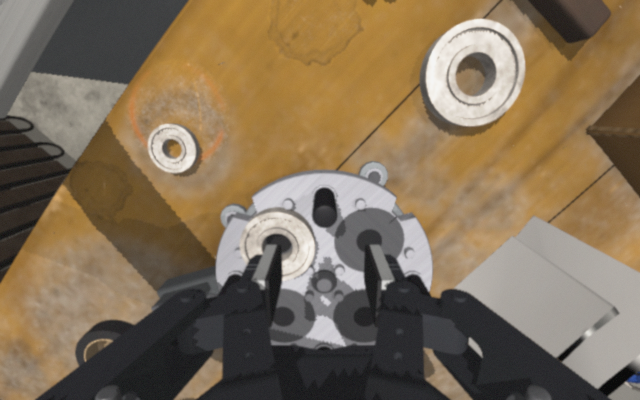

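The wrist view shows peg_3 at (324,205), centred between the fingers at x≈268 and 378. The middle-sized bearing is in the nest at (277,245), with the small one at (173,149) and the large one at (474,72). I'll straddle the peg and swing the table.

```bash
python3 - <<'E'
from h import *
from plant import robot
hit=robot.move_straight(pol(133.2,.092,.092),.1,contact_N=12)
s=robot.sense();print(hit,s["tcp_pos"],s["wrist_force"])
if not hit:
    robot.grip(0.3); s=robot.sense();print(s["opening"],s["gripper_force"],s["wrist_force"])
    for th in list(np.arange(139.2,196,6))+[196.5]:
        h=robot.move_straight(pol(th,.092,.092),.04,attitude=down(th),contact_N=25)
        s=robot.sense();print(round(th,1),h,s["wrist_force"].round(1))
        if h: break
    else:
        robot.sleep(.3)
        robot.grip(.5); robot.move_straight(pol(th,.092,.2),.15)
        robot.goto([.45,.25,.3],down(133))
        f=robot.grab_frame("top");cv2.imwrite("pics/top1.png",cv2.resize(f["image"][130:230,290:410,::-1],None,fx=4.5,fy=4.5,interpolation=cv2.INTER_CUBIC))
        pickle.dump(f,open("f1.pkl","wb"))
        for a,w,h,c in measure(f):
            for z in(.052,.09):
                d=ray(f,[c],z)[0][:2]-A
                print(a,z,c.round(1),np.hypot(*d).round(4),np.degrees(np.arctan2(d[1],d[0])).round(1))
print(robot.sense()["t"])
E
```

```text
False [0.48320837 0.05302075 0.09252774] [0.23889374 0.22326286 0.99964354]
0.3003260826977598 0.0 [-0.79869604 -0.93301963  0.72265166]
139.2 False [ 0.6  0.2 -0.4]
145.2 False [-0.7  0.5 -1.5]
151.2 False [ 1.   0.5 -0.9]
157.2 False [ 0.  -0.3  0.4]
163.2 False [ 0.7  0.9 -0.1]
169.2 False [ 1.3 -0.6  0.1]
175.2 False [-0.2 -0.1  0.9]
181.2 False [-0.5 -0.5  0.6]
187.2 False [-0.1  0.5 -0. ]
193.2 False [ 0.3  0.5 -0.6]
196.5 False [-0.9  0.2 -0.5]
569 0.052 [332.5 146.4] 0.099 13.9
569 0.09 [332.5 146.4] 0.0921 15.0
1032 0.052 [351.  159.6] 0.0647 -29.1
1032 0.09 [351.  159.6] 0.0585 -30.7
213 0.052 [321.5 167.1] 0.0653 58.9
213 0.09 [321.5 167.1] 0.0619 63.0
466 0.052 [371. 169.] 0.0951 -72.5
466 0.09 [371. 169.] 0.0906 -75.2
197 0.052 [310.3 184.4] 0.0908 101.5
197 0.09 [310.3 184.4] 0.0902 104.3
564 0.052 [359.4 188.1] 0.0632 -116.8
564 0.09 [359.4 188.1] 0.0633 -121.0
591 0.052 [387.2 203.1] 0.1562 -117.6
591 0.09 [387.2 203.1] 0.1538 -119.3
11.625
```

Pegs and nests put the bearing's nest at about -120.2°, with the bolt at about -119.5°. That is within the 4° capture range, so I'll push the bolt now.

```bash
python3 - <<'E'
from h import *
from plant import robot
th=-119.6
robot.grip(0)
o=0 if robot.inverse_kinematics(pol(th,.205,.2),down(th)) is not None else 180
robot.goto([.45,-.05,.3],down(th+o)) 
robot.goto(pol(th,.205,.2),down(th+o))
h=robot.move_straight(pol(th,.205,.082),.1,contact_N=12)
print(o,h,robot.sense()["tcp_pos"])
if not h:
    h=robot.move_straight(pol(th,.152,.082),.025,contact_N=22)
    s=robot.sense();p=s["tcp_pos"][:2]-A
    print(h,np.hypot(*p),s["wrist_force"].round(1),s["t"])
    f=robot.grab_frame("scene");pickle.dump(f,open("f2.pkl","wb"))
    cv2.imwrite("pics/s2.png",cv2.resize(f["image"][155:275,290:410,::-1],None,fx=4.5,fy=4.5,interpolation=cv2.INTER_CUBIC))
E
```

```text
0 False [ 0.44493353 -0.19247795  0.08255191]
False 0.1585493443588774 [ -9.9 -14.6  10.3] 19.2083
```

View pics/s2.png

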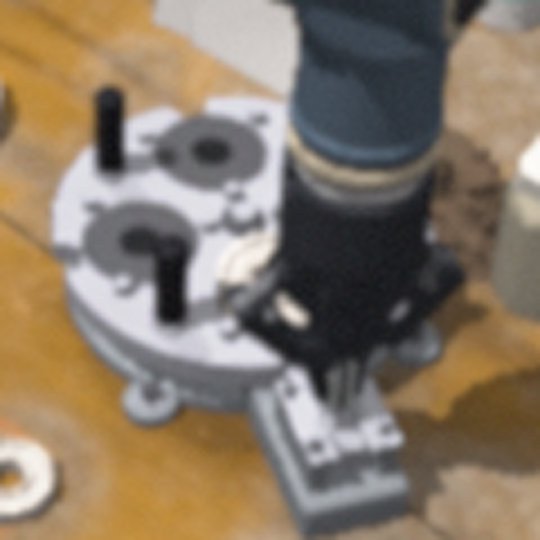

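The picture shows the fingers pressing on the knob at about (345,400), with the bearing still in its nest at (245,275). The tool stalled at radius 0.1585 under about 18 N, close to the expected home position. I'll back off and check.

```bash
python3 - <<'E'
from h import *
from plant import robot
th=-119.6
robot.move_straight(pol(th,.2,.082),.1); robot.move_straight(pol(th,.2,.2),.15)
robot.goto([.45,.25,.3],down(133)); robot.sleep(.3)
f=robot.grab_frame("top");pickle.dump(f,open("f3.pkl","wb"))
cv2.imwrite("pics/top3.png",cv2.resize(f["image"][130:230,290:410,::-1],None,fx=4.5,fy=4.5,interpolation=cv2.INTER_CUBIC))
for a,w,h,c in measure(f):
    d=ray(f,[c],.09)[0][:2]-A
    print(a,c.round(1),np.hypot(*d).round(4),np.degrees(np.arctan2(d[1],d[0])).round(1))
print(robot.sense()["t"])
E
```

```text
548 [332.5 146.2] 0.0925 14.9
828 [351.7 158.8] 0.0617 -31.1
248 [321.6 167. ] 0.0619 62.7
476 [371.3 168.6] 0.0919 -74.5
203 [310.4 184.4] 0.0898 104.5
384 [358.9 188.8] 0.0631 -123.1
199 [329.2 196.4] 0.0656 150.1
237 [382.3 199.1] 0.136 -117.9
23.4417
```

View pics/top3.png

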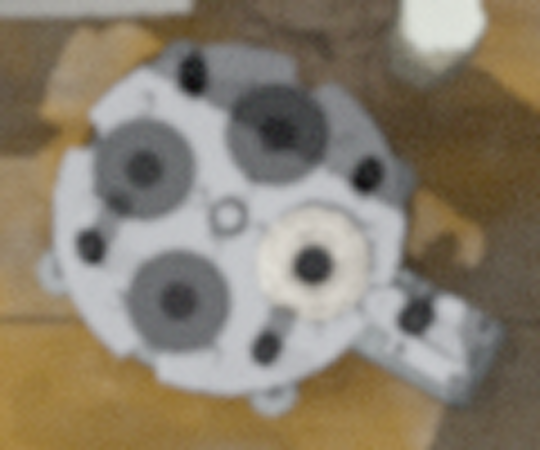

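The bearing is in the nest at crop (313,265), in line with the bolt. The knob at (415,315) has moved in by about 16–18 mm. Lighting makes that figure uncertain by about 2 mm and the pass mark is 15.5 mm, so I'll push once more, harder.

```bash
python3 - <<'E'
from h import *
from plant import robot
th=-119.6
robot.goto([.45,-.05,.3],down(th)); robot.goto(pol(th,.2,.2),down(th))
robot.move_straight(pol(th,.2,.082),.12,contact_N=12)
h=robot.move_straight(pol(th,.142,.082),.03,contact_N=32)
s=robot.sense();p=s["tcp_pos"][:2]-A
print(h,np.hypot(*p),s["wrist_force"].round(1))
robot.move_straight(pol(th,.2,.082),.1); robot.move_straight(pol(th,.2,.2),.15)
robot.goto([.45,.25,.3],down(133)); robot.sleep(.3)
f=robot.grab_frame("top")
for a,w,hh,c in measure(f):
    d=ray(f,[c],.09)[0][:2]-A
    print(a,c.round(1),np.hypot(*d).round(4),np.degrees(np.arctan2(d[1],d[0])).round(1))
f0=pickle.load(open("f0.pkl","rb"))["top"]
print("t",robot.sense()["t"])
for n,(x,y) in dict(barrel=(227,240),tape=(438,213),jar=(451,167)).items():
    w=np.s_[y-40:y+40,x-45:x+45]
    g=[cv2.cvtColor(np.ascontiguousarray(i["image"][w]),cv2.COLOR_RGB2GRAY).astype(np.float32) for i in(f0,f)]
    print(n,cv2.phaseCorrelate(*g,cv2.createHanningWindow((90,80),cv2.CV_32F)))
E
```

```text
True 0.15912328244098095 [-1.  -0.1  1.7]
526 [332.6 146.2] 0.0926 14.8
758 [351.6 158.6] 0.062 -30.6
234 [321.  167.2] 0.063 64.1
470 [371.2 168.5] 0.0918 -74.4
165 [310.5 184.4] 0.0895 104.6
314 [359.  188.9] 0.0633 -123.2
205 [382.1 198.9] 0.1353 -117.9
t 32.9917
barrel ((0.055824503885183674, -0.32392181972517164), 0.40046858734554713)
tape ((0.12683514855336142, 0.15029843292111167), 0.9085172247886658)
jar ((-0.3363921922407016, 0.011975538977836209), 0.9275466230180528)
```

A 32 N push stopped at the same place, so the bolt is against its end stop. The barrel, tape and jar have not moved.

```bash
python3 -c "
from plant import robot
print(robot.close_job())"
```

```text
the job is handed in; nothing more can be done
None
```

I turned the table until the bearing's nest stood at the bolt and pushed the bolt home against its end stop; the bearing is still in its nest, the barrel, tape roll and jar have not moved, and the job is handed in (no verdict was returned).

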